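# Tip the cap box out into the bowl

### The job

Slide the black bowl to where the flip-top box on the stand will spill, then use the red handle to tip the box right over to its stop so that its lid swings open and all four bottle caps drop into the bowl. Ease the box over and back by its handle without letting it slam either way, and leave it upright on its rest with the lid shut, the bowl with the caps standing upright on the worktop, and the salt shaker, spice jar and timer undisturbed.

Things in the scene. Friction and masses are not known exactly. Their poses are not given: they have to be found in the camera images.
- tip_stand: Fixed stand: dark steel base 160 x 190 x 6 mm, two grey cheeks 174 mm high carrying a flip-top aluminium box on a pivot. Origin on the worktop below the pivot axis. Its x runs along the pivot (red handle on the -x side, towards the robot); +y is the side the box tips to. The stand lies wholly at y < 10 mm, so the worktop on its +y side is free.
- box_pivot (a point): Middle of the pivot axis, 160 mm above the worktop: the box's lower edge on the tipping side. Box: 116 mm along the pivot, 105 deep, 80 high, walls 3 mm, 0.4 to 0.5 kg full; upright it spans stand y -105 to 0 mm, z 160 to 240 mm. Its weight holds it upright below about 1.1 rad and carries it over beyond; left free it slams.
- tip_box (a joint): Angle of the box on its pivot, rad: 0 = upright on its rest, 2.44 (140 deg) = fully over, against its stop; grows as it tips to the stand's +y. It turns nearly freely; at the handle it takes up to about 7 N sideways. Faster than about 3.6 rad/s is a slam; more than a few mm of slack between pin and fingers lets it drop that fast.
- flip_lid (a joint): Angle of the clear lid (116 x 107 x 4 mm, orange front edge) on the box, rad: 0 = shut, 1.9 = widest. Hinged on the box's top edge away from the tipping side; no catch, no spring: it hangs open by its own weight with the box turned over (about 0.87 rad at 140 deg) and falls shut as the box comes back upright.
- handle_pin (a point): Middle of the red handle pin: rod 14 mm thick, 56 mm long along stand x, 22 mm collar at its outer end, on a crank arm (6 mm, at stand x = -79 mm) that turns with the box. At angle t = tip_box the pin is at stand x = -110, y = 130 sin(t - 1.222), z = 160 + 130 cos(t - 1.222) mm. Down-pointing fingers, one each side in stand y, can drive it both ways (steep at both ends).
- spill_spot (a point): Point on the worktop 105 mm out from the pivot on the tipping side (stand +y). The caps fall within a few centimetres of it; the hanging lid comes down to about 85 mm above the worktop there. The bowl's middle belongs here, to within about 25 mm.
- black_bowl: Black open bowl, 183 mm across the rim, 64 mm high, flat bottom 105 mm across and 4 mm thick, sloping wall; 0.15 to 0.31 kg. Loose, left of the stand. Origin at the centre of its underside, z up. Slides easily, pushed from outside or dragged by a fingertip set inside against the wall (inner radius about 55 mm at 20 mm height).
- cap_a: White plastic bottle cap, 42 mm diameter, 14 mm high, about 12 g (one of four alike). Starts lying in the shut box. Origin at the centre of its underside.
- cap_b: White plastic bottle cap, 42 mm diameter, 14 mm high, about 12 g (another of four alike). Starts lying in the shut box. Origin at the centre of its underside.
- cap_c: White plastic bottle cap, 42 mm diameter, 14 mm high, about 12 g (a third of four alike). Starts lying in the shut box. Origin at the centre of its underside.
- cap_d: White plastic bottle cap, 42 mm diameter, 14 mm high, about 12 g (a fourth of four alike). Starts lying in the shut box. Origin at the centre of its underside.
- salt_shaker: Salt shaker, 44 mm across, 90 mm high, standing beyond the bowl; leave alone. Origin at the centre of its underside, z up.
- pepper_jar: Spice jar with yellow cap, 45 mm across, 100 mm high, standing beyond the bowl; leave alone. Origin at the centre of its underside, z up.
- kitchen_timer: Red and white wind-up kitchen timer, 65 mm across, 46 mm high, in front of the stand, near the table edge; leave alone. Origin at the centre of its underside, z up.

How it is judged:
By the outcome, as a careful person would: the job done as asked, in the order asked, and still so for the second after the job is handed in, with the robot touching nothing.
It also fails if it takes over 72 s, if anything falls off the work surface, if the arm or the gripper's body presses on something with over 40 N, if the wrist force passes 120 N, or if a joint passes its speed limit or range.

### The arm

A 6-joint arm with a two-finger parallel gripper is mounted at the origin on a cart in front of the work surface, level with it; the furniture and walls round the work are solid. World frame = base frame: x ahead of the robot, y to its left, z up, the work surface at z = 0. Lengths are in m, angles in rad, forces in N, time in s.
With the tool pointing down it reaches from about 0.35 to 1 m from the base axis. Payload 7.1 kg.
Tool frame: the origin (TCP) lies on the centre line of the jaws, within the pads' length; the fingertips stand 25 mm ahead of it and the grasp point (between the pads) lies 6 mm ahead of it (env.finger_overhang is the distance from the TCP to the fingertips, in m); z points along the fingers, x is the direction in which the jaws open and shut, and the axes are right-handed (so a half turn about z gives the same grasp; the last joint's range is limited). The gripper opens to 85 mm and grips with 20 to 120 N. Pads are 22 mm wide; open, the fingers measure 114 mm over their backs; the gripper's body (76 mm by 85 mm) begins 54 mm behind the grasp point. The pads swing forward as they close: fully open they stand 13 mm farther back than shut.
Start: joints at [-1.241, 0.423, 1.63, -0, 1.089, -0.019], TCP at [0.214, -0.587, 0.256] pointing down, gripper open.
Joint ranges: [-3, 3], [-0.9, 2.11], [0.09, 2.58], [-1.31, 4.45], [0.11, 2.69], [-2.54, 2.54]. Speed limits (rad/s): [2.39, 2.39, 3.01, 3.14, 3.14, 3.14].

### API

Orientations are given as a 3x3 rotation matrix whose columns are the frame's x, y, z axes.
In Python, from plant import env gives the robot as it stands.
- The arm moves only by the tool apply_moves, never from a script. Its argument "rows" is a list that holds one entry, the list of rows, each a list of 7 numbers: the closure, from -1 (fully open) to 1 (shut), so that 0 is half open, then the shift along the tool's x, y, z in mm, then the turn, a rotation vector about the tool's x, y, z in degrees. In form: [[[grip, tx, ty, tz, rx, ry, rz], ...]]. A call has 1 to 5 rows; each row shifts and turns the commanded pose from where the row before left it, along the tool's axes as they then stand; what a row does not reach is not made up. A row lasts 1/8 s, in which the tool goes at most 62.5 mm and 10.7 degrees, less where a joint would pass 70% of its speed; a pose out of reach is approached as far as the arm can. A call is refused whole if a number of a shift passes 62.5 or a number of a turn 10.7, either way. A call with a gripper value outside its range is refused whole. The fingers move at their own pace and stop on an object; "force" is the grip in N (left out, the last holds). Time passes only in rows, so rows that do not move let the fingers close. It gives the time, the measured TCP pose, the force and the opening at its end, in the units of the state.
- env.read_state(): the state, without advancing time (a new reading comes with each control period).
- env.get_image(name): name is "scene" or "side" or "wrist"; returns (picture, depth): 420x560x3 uint8, red, green, blue; 420x560 float32, m along the optical axis (not along the pixel's ray), 0 where there is no reading.
- env.camera_info(name): a dict with "mtx" (3x3 intrinsics, pixels), "origin" and "rotation" of the camera in the world; the wrist camera has in their place "tool_from_camera" (4x4, takes a point from camera to tool coordinates, whose origin is the TCP and whose axes are the tool frame's). Camera axes: x right, y up, looking along -z (the intrinsics and any distortion apply to the point x, -y, -z); pixel columns grow to the right and rows downward; lengths in m; the calibration is good to about 2 mm. A picture is of the moment at which its call begins: read the wrist's pose just before it. camera_info takes no time and is no camera call.
- env.close_job(): hands the job in, once; it reports no verdict.
Trained networks look in the newest picture that a camera, given by its name, has taken for a name from the list of things; names that differ only in an ending like _2 or _b are one class to them, and where a whole thing is asked for, a point or a joint stands for the part that bears it (a point fixed in the world has none). Each returns a list of dicts, best first, with "p" (0 to 1); they miss things now and then, are a little off and sometimes report something else, mostly with a low value. They report only what shows in the picture. A call takes as long as a camera call.
- env.look_for(camera, name): "bbox" ([left, top, width, height] in pixels, round what is visible of it).
- env.cut_out(camera, name): "region" (420x560 bool, what is visible of it) and "bbox" ([left, top, width, height] in pixels, round what is visible of it).
The state is a dict: "time": time; "q": joint angles; "dq": joint speeds; "joint_efforts": joint torques, N m; "ee_pos": TCP position; "tool_rot": TCP orientation; "contact_force": force on the tool from outside, world axes, zero at the start; "ft_torque": the same for the moment, N m; "grip_width": opening from 0.0 (shut) to 1.0 (fully open).
Only numpy, scipy, OpenCV 4.12 (cv2) and the standard library are available. Lean on these libraries where they do the work, as an engineer would, in place of code of your own. Each camera call takes 0.05 s, during which the arm holds its last target.

## Working session

There is one attempt and no reset: what is moved stays moved. The work goes in short steps, Python scripts to look and compute and a tool call to move; the robot and the scene stay as the last step left them, time stands still between calls to the robot, and variables do not carry over. Pictures are saved under pics/ and viewed, and the job is handed in when it is done.

Besides the shell and the picture viewer there is one more tool, called after "Call:" by a JSON object that holds its "name" and its "arguments". apply_moves: Moves the arm, as the interface text tells. Its arguments: {"type":"object","properties":{"rows":{"type":"array"},"force":{"type":"number"}},"required":["rows"]}

```bash
ls; mkdir -p pics; cat > h.py <<'E'
import numpy as np, cv2
from plant import env
def snap(cam,fn):
    st=env.read_state(); im,d=env.get_image(cam); cv2.imwrite('pics/'+fn,im[:,:,::-1]); return st,im,d
def world(cam,d,st=None):
    ci=env.camera_info(cam);K=np.array(ci['mtx'])
    v,u=np.mgrid[0:d.shape[0],0:d.shape[1]]
    x=(u-K[0,2])/K[0,0]*d; y=(v-K[1,2])/K[1,1]*d
    P=np.stack([x,-y,-d],-1)
    if 'origin' in ci: return P@np.array(ci['rotation']).T+np.array(ci['origin'])
    T=np.array(ci['tool_from_camera']); P=P@T[:3,:3].T+T[:3,3]
    return P@np.array(st['tool_rot']).T+np.array(st['ee_pos'])
E
python3 - <<'E'
from h import *
for c in ['scene','side']:
    st,im,d=snap(c,c+'0.png'); W=world(c,d); np.save(c+'W.npy',W)
    print(c,{k:np.round(v,3).tolist() if not isinstance(v,str) else v for k,v in env.camera_info(c).items()})
    for n in ['tip_stand','handle_pin','black_bowl','salt_shaker','pepper_jar','kitchen_timer','tip_box']:
        r=env.cut_out(c,n)
        for q in r[:1]:
            P=W[q['region']&(d>0)]
            print(n,round(q['p'],2),q['bbox'],np.round(np.median(P,0),3),np.round(np.percentile(P,2,axis=0),3),np.round(np.percentile(P,98,axis=0),3))
print(env.read_state(),env.finger_overhang)
E
```

```text
pics
scene {'mtx': [[397.577, 0.0, 279.793], [0.0, 397.577, 206.176], [0.0, 0.0, 1.0]], 'origin': [0.198, 0.75, 1.039], 'rotation': [[-0.892, 0.353, -0.283], [-0.452, -0.678, 0.58], [0.013, 0.645, 0.764]]}
tip_stand 0.78 [260.2, 110.5, 76.0, 84.8] [ 0.598 -0.141  0.167] [ 0.518 -0.266 -0.   ] [ 0.691 -0.093  0.245]
handle_pin 0.56 [264.4, 116.3, 71.1, 54.7] [ 0.597 -0.131  0.223] [ 0.489 -0.212  0.159] [ 0.676 -0.096  0.245]
black_bowl 0.72 [211.4, 257.3, 66.0, 60.6] [0.531 0.298 0.026] [ 0.439  0.228 -0.001] [0.604 0.392 0.062]
salt_shaker 0.83 [191.1, 233.9, 17.3, 22.0] [0.701 0.258 0.053] [0.689 0.238 0.   ] [0.722 0.268 0.087]
pepper_jar 0.94 [163.1, 267.7, 25.4, 27.6] [0.684 0.39  0.071] [ 0.673  0.364 -0.002] [0.734 0.407 0.1  ]
kitchen_timer 0.66 [339.9, 178.6, 17.3, 21.7] [ 0.396 -0.192  0.039] [ 0.37  -0.228  0.01 ] [ 0.425 -0.175  0.046]
tip_box 0.89 [262.7, 117.6, 75.0, 48.2] [ 0.601 -0.13   0.226] [ 0.499 -0.212  0.159] [ 0.677 -0.097  0.245]
side {'mtx': [[425.284, 0.0, 275.249], [0.0, 425.284, 210.368], [0.0, 0.0, 1.0]], 'origin': [0.391, 0.977, 0.87], 'rotation': [[-0.
[... 929 characters left out ...]
+00, -1.90092713e-02]), 'dq': array([ 2.58786111e-04, -1.32106792e-04,  2.32349479e-03,  2.19467973e-04,
        1.33900888e-03, -9.65825866e-05]), 'joint_efforts': array([ 7.76047127e-04, -5.57282209e+01, -2.82135361e+01, -1.38343612e-04,
        8.08248042e-04, -9.72865735e-06]), 'ee_pos': array([ 0.21358589, -0.58733093,  0.25632223]), 'tool_rot': array([[ 3.41718466e-01, -9.39802367e-01,  7.65258496e-06],
       [-9.39802367e-01, -3.41718466e-01,  8.57045458e-06],
       [-5.43950391e-06, -1.01206001e-05, -1.00000000e+00]]), 'contact_force': array([-0.68218361, -0.63363035, -0.23059322]), 'ft_torque': array([-0.01162688, -0.04317903, -0.02706681]), 'grip_width': 1.0005459283238323} 0.025
```

```bash
python3 - <<'E'
from h import *
W=np.load('sideW.npy')
im=cv2.imread('pics/side0.png'); cv2.imwrite('pics/side0z.png',cv2.resize(im[90:350,140:400],(780,780))[:600])
im=cv2.imread('pics/scene0.png'); cv2.imwrite('pics/scene0z.png',cv2.resize(im[80:340,140:400],(600,600)))
E
```

```text
(no output)
```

View pics/side0z.png

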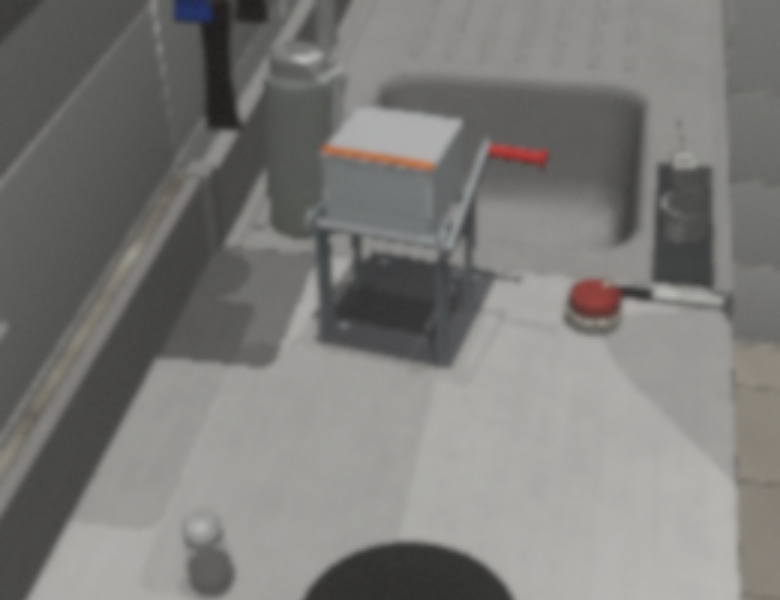

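View pics/scene0.png

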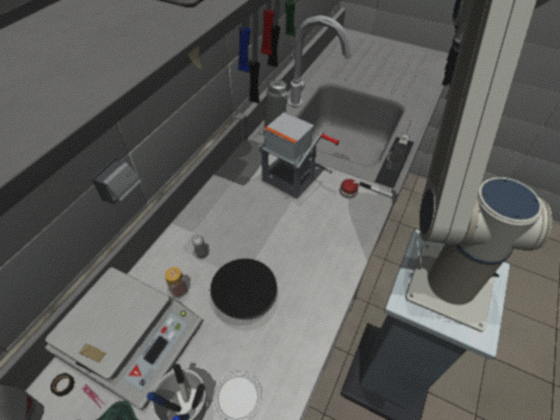

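```bash
python3 - <<'E'
from h import *
for c in ['scene','side']:
    W=np.load(c+'W.npy'); im=cv2.imread(f'pics/{c}0.png').astype(int)
    B,G,R=im[...,0],im[...,1],im[...,2]
    reg=(np.abs(W[...,0]-.57)<.17)&(W[...,1]>-.28)&(W[...,1]<-.05)
    red=(R>120)&(G<70)&reg&(W[...,2]>.13)
    P=W[red]; print(c,'red',len(P),np.round(P.mean(0),3),np.round(P.min(0),3),np.round(P.max(0),3))
    v,u=np.nonzero(red); print(u.min(),u.max(),v.min(),v.max())
    print(np.round(P[np.argsort(P[:,0])],3)[::max(1,len(P)//12)])
    top=reg&(W[...,2]>.236)&(W[...,2]<.256)
    P=W[top]; 
    r=cv2.minAreaRect((P[:,:2]*1000).astype(np.float32)); print('top',len(P),r,np.median(P[:,2]))
    ora=reg&(R>170)&(G>80)&(G<170)&(B<100)
    P=W[ora];print('or',len(P)); l=cv2.fitLine((P[:,:2]*1000).astype(np.float32),cv2.DIST_HUBER,0,.01,.01).ravel(); print(l,np.degrees(np.arctan2(l[1],l[0])),np.round(P.mean(0),3))
    # front face
    f=reg&(W[...,2]>.17)&(W[...,2]<.225)&(W[...,1]>-.13)&(W[...,0]>.52)
    P=W[f];print('front',len(P)); l=cv2.fitLine((P[:,:2]*1000).astype(np.float32),cv2.DIST_HUBER,0,.01,.01).ravel(); print(l,np.degrees(np.arctan2(l[1],l[0])),P[:,0].min(),P[:,0].max())
    bw=(W[...,2]>.045)&(W[...,2]<.075)&(np.abs(W[...,0]-.52)<.12)&(np.abs(W[...,1]-.3)<.12)
    P=W[bw&(W[...,2]>.058)];print('bowlrim',cv2.minEnclosingCircle((P[:,:2]*1000).astype(np.float32)), P[:,2].max())
    base=reg&(W[...,2]>.003)&(W[...,2]<.012); P=W[base]; print('base',cv2.minAreaRect((P[:,:2]*1000).astype(np.float32)))
E
```

```text
scene red 48 [ 0.493 -0.207  0.208] [ 0.465 -0.22   0.203] [ 0.524 -0.196  0.214]
321 337 134 142
[[ 0.465 -0.202  0.212]
 [ 0.47  -0.206  0.211]
 [ 0.475 -0.202  0.208]
 [ 0.481 -0.208  0.205]
 [ 0.485 -0.208  0.207]
 [ 0.488 -0.207  0.211]
 [ 0.493 -0.204  0.207]
 [ 0.499 -0.21   0.209]
 [ 0.503 -0.21   0.212]
 [ 0.509 -0.209  0.21 ]
 [ 0.514 -0.212  0.206]
 [ 0.52  -0.21   0.209]]
top 863 ((616.443115234375, -158.212890625), (113.51131439208984, 118.21589660644531), 82.00341796875) 0.24177739257408293
or 19
[ 9.91112351e-01 -1.33027464e-01  6.03099854e+02 -1.11495415e+02] -7.644572 [ 0.595 -0.11   0.245]
front 503
[ 9.9229872e-01 -1.2386804e-01  6.2222382e+02 -1.0656478e+02] -7.115391 0.5391420223013947 0.698144679785907
bowlrim ((519.0154418945312, 312.2825927734375), 92.26085662841797) 0.06575207533089433
base ((570.791748046875, -165.2073516845703), (229.46029663085938, 337.518798828125), 89.71488189697266)
side red 50 [ 0.489 -0.204  0.208] [ 0.463 -0.215  0.202] [ 0.517 -0.19   0.213]
304 321 139 143
[[ 0.463 -0.197  0.208]
 [ 0.466 -0.195  0.212]
 [ 0.47  -0.206  0.209]
 [ 0.475 -0.197  0.207]
 [ 0.479 -0.204  0.21 ]
 [ 0.482 -0.204  0.206]
 [ 0.489 -0.203  0.21 ]
 [ 0.495 -0.2    0.207]
 [ 0.498 -0.204  0.208]
 [ 0.501 -0.204  0.211]
 [ 0.505 -0.208  0.212]
 [ 0.511 -0.208  0.208]
 [ 0.517 -0.204  0.206]]
top 753 ((614.0958862304688, -156.87158203125), (114.45999145507812, 117.71086883544922), 81.55300903320312) 0.24377609543496703
or 38
[ 9.83686686e-01 -1.79890290e-01  6.17316956e+02 -1.09130684e+02] -10.36337 [ 0.619 -0.109  0.246]
front 672
[ 9.90374267e-01 -1.38415247e-01  6.19804565e+02 -1.05818665e+02] -7.956154 0.5367108721342094 0.6963244576050935
bowlrim ((518.7767333984375, 313.27410888671875), 92.94366455078125) 0.06709350233007971
base ((570.2855224609375, -164.9085693359375), (229.63754272460938, 339.19573974609375), 89.98683166503906)
```

```bash
cat >> h.py <<'E'
YAW=np.radians(-8.0); PIV=np.array([0.622,-0.1055])
SX=np.array([np.cos(YAW),np.sin(YAW)]); SY=np.array([-np.sin(YAW),np.cos(YAW)])
def s2w(x,y): return PIV+x*SX+y*SY   # stand (m) to world xy
def w2s(p): p=np.array(p[:2])-PIV; return np.array([p@SX,p@SY])
from scipy.spatial.transform import Rotation as Ro
def plan(target,ang,n,p=None,R=None,grip=-1,down=True):
    """rows from current pose to target xyz, tool-x world angle ang (deg)"""
    st=env.read_state()
    p=np.array(st['ee_pos']) if p is None else p; R=np.array(st['tool_rot']) if R is None else R
    if ang is None: dang=0
    else:
        cur=np.degrees(np.arctan2(R[1,0],R[0,0])); dang=(ang-cur+180)%360-180
    rows=[];
    for i in range(n):
        d=(np.array(target)-p)/(n-i); t=np.round(R.T@d*1000,1); r=-np.round(dang/n,2)
        rows.append([grip,*t.tolist(),0,0,float(r)])
        p=p+R@(t/1000); R=R@Ro.from_rotvec([0,0,np.radians(r)]).as_matrix()
    for r in rows: print(r)
    print('max',np.abs(np.array(rows))[:,1:].max(0),p); return p,R
E
python3 - <<'E'
from h import *
print(env.read_state()['ee_pos'])
p,R=plan([.225,-.553,.36],-60,2)
p,R=plan([.515,.31,.26],82,16,p,R)
plan([.515,.31,.15],82,2,p,R)
E
```

```text
[ 0.21358589 -0.58733093  0.25632223]
[-1, -14.2, -11.2, -51.8, 0, 0, -5.01]
[-1, -13.1, -12.5, -51.9, 0, 0, -5.01]
max [14.2  12.5  51.9   0.    0.    5.01] [ 0.22505355 -0.55300487  0.36002261]
[-1, -37.6, -42.7, 6.3, 0, 0, -8.87]
[-1, -30.6, -48.0, 6.2, 0, 0, -8.87]
[-1, -22.9, -52.1, 6.3, 0, 0, -8.87]
[-1, -14.6, -55.0, 6.2, 0, 0, -8.87]
[-1, -5.9, -56.6, 6.3, 0, 0, -8.87]
[-1, 2.9, -56.8, 6.2, 0, 0, -8.87]
[-1, 11.6, -55.7, 6.3, 0, 0, -8.87]
[-1, 20.1, -53.2, 6.2, 0, 0, -8.87]
[-1, 28.0, -49.5, 6.3, 0, 0, -8.87]
[-1, 35.4, -44.6, 6.2, 0, 0, -8.87]
[-1, 41.8, -38.6, 6.3, 0, 0, -8.87]
[-1, 47.3, -31.7, 6.2, 0, 0, -8.87]
[-1, 51.6, -24.0, 6.3, 0, 0, -8.87]
[-1, 54.6, -15.8, 6.2, 0, 0, -8.87]
[-1, 56.5, -7.2, 6.3, 0, 0, -8.87]
[-1, 56.9, 1.6, 6.2, 0, 0, -8.87]
max [56.9  56.8   6.3   0.    0.    8.87] [0.51505779 0.31003131 0.26003222]
[-1, -0.0, -0.0, 55.0, 0, 0, -0.04]
[-1, -0.0, -0.1, 55.0, 0, 0, -0.04]
max [0.0e+00 1.0e-01 5.5e+01 0.0e+00 0.0e+00 4.0e-02] [0.51495961 0.31004623 0.15003222]
```

Call:
{"name": "apply_moves", "arguments": {"rows": [[[-1,-14,-11,-52,0,0,-5],[-1,-13,-12.5,-52,0,0,-5],[-1,-37.6,-42.7,6.2,0,0,-8.9],[-1,-30.6,-48,6.2,0,0,-8.9],[-1,-23,-52,6.2,0,0,-8.9]]]}}

```text
time: 1.42
ee_pos: [0.2795, -0.3899, 0.3418]
tool_rot: [[0.838, -0.545, 0.001], [-0.545, -0.838, -0.001], [0.001, 0.0, -1.0]]
contact_force: [0.6, -1.1, 0.6]
grip_width: 0.999
```

Call:
{"name": "apply_moves", "arguments": {"rows": [[[-1,-14.6,-55,6.2,0,0,-8.9],[-1,-6,-56.6,6.2,0,0,-8.9],[-1,3,-56.8,6.2,0,0,-8.9],[-1,11.6,-55.7,6.2,0,0,-8.9],[-1,20,-53,6.2,0,0,-8.9]]]}}

```text
time: 2.05
ee_pos: [0.3695, -0.1202, 0.311]
tool_rot: [[0.98, 0.199, 0.001], [0.199, -0.98, -0.0], [0.001, 0.001, -1.0]]
contact_force: [0.0, 0.2, -0.1]
grip_width: 1.001
```

Call:
{"name": "apply_moves", "arguments": {"rows": [[[-1,28,-49.5,6.2,0,0,-8.9],[-1,35.4,-44.6,6.2,0,0,-8.9],[-1,41.8,-38.6,6.2,0,0,-8.9],[-1,47.3,-31.7,6.2,0,0,-8.9],[-1,51.6,-24,6.2,0,0,-8.9]]]}}

```text
time: 2.68
ee_pos: [0.4589, 0.1504, 0.2798]
tool_rot: [[0.559, 0.829, 0.001], [0.829, -0.559, 0.0], [0.001, 0.001, -1.0]]
contact_force: [0.8, -0.8, -0.1]
grip_width: 0.998
```

```bash
python3 - <<'E'
from h import *
print(env.read_state()['ee_pos'],env.read_state()['time'])
st,im,d=snap('wrist','w1.png')
W=world('wrist',d,st)
m=(W[...,2]>.058)&(W[...,2]<.07)&(np.abs(W[...,0]-.52)<.12)&(np.abs(W[...,1]-.31)<.12)
P=W[m]; print(len(P), cv2.fitEllipse((P[:,:2]*1000).astype(np.float32)) if len(P)>5 else 0)
# profile
c=np.array([.519,.3125]); m=(np.hypot(*(W[...,:2]-c).transpose(2,0,1))<.1)&(d>0)
r=np.hypot(*(W[m][:,:2]-c).T)*1000; z=W[m][:,2]*1000
for a in range(0,100,5):
    k=(r>=a)&(r<a+5)
    if k.any(): print(a,k.sum(),np.round(np.percentile(z[k],[10,50,90]),1))
p,R=plan([.519,.3125,.24],82,3)
E
```

```text
[0.45889863 0.15035193 0.27980515] 2.675
4308 ((518.93505859375, 309.21319580078125), (176.918212890625, 177.38377380371094), 130.03126525878906)
0 65 [3.7 4.5 5.8]
5 198 [3.6 4.6 5.7]
10 318 [3.5 4.5 5.5]
15 462 [3.5 4.5 5.6]
20 586 [3.5 4.6 5.6]
25 730 [3.4 4.5 5.6]
30 846 [3.6 4.5 5.6]
35 992 [3.6 4.6 5.6]
40 1130 [3.5 4.6 5.6]
45 1480 [3.8 5.5 9.7]
50 1716 [ 6.8 12.2 16.6]
55 1997 [13.9 19.2 23.8]
60 2289 [21.  26.3 30.8]
65 2597 [28.1 33.4 37.7]
70 2943 [35.2 40.3 44.9]
75 3405 [41.9 47.4 51.9]
80 4229 [45.4 54.  58.9]
85 4052 [ 2.2 59.8 63.5]
90 1995 [ 1.4 60.9 64. ]
95 1198 [1.  2.  3.1]
[-1, 54.3, -12.8, 13.4, 0, 0, -8.52]
[-1, 55.6, -4.6, 13.4, 0, 0, -8.52]
[-1, 55.7, 3.6, 13.3, 0, 0, -8.52]
max [55.7  12.8  13.4   0.    0.    8.52] [0.519003   0.3124906  0.24004879]
```

View pics/w1.png

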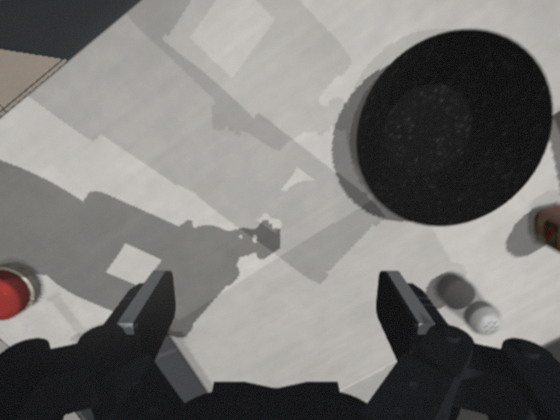

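```bash
python3 - <<'E'
from h import *
st,im,d=snap('wrist','w2.png')
W=world('wrist',d,dict(tool_rot=np.eye(3),ee_pos=np.zeros(3)))
m=(d>0)&(d<.25)
P=W[m]*1000
for s in (-1,1):
    k=(P[:,0]*s>20)&(P[:,0]*s<75)&(np.abs(P[:,1])<30)
    Q=P[k]; print(s,len(Q),np.round(np.percentile(Q,[0,1,50,99,100],axis=0),1))
E
```

```text
-1 16944 [[-75.  -18.2 -66.5]
 [-71.7 -17.4 -64.9]
 [-48.4 -10.9 -43.1]
 [-21.3   9.3   6.5]
 [-20.   13.3  11.3]]
1 17140 [[ 20.  -18.3 -66.4]
 [ 21.2 -17.4 -64.7]
 [ 47.2 -11.  -43.1]
 [ 70.7   9.2   6.7]
 [ 73.9  12.7  11.9]]
```

Call:
{"name": "apply_moves", "arguments": {"rows": [[[-1,54,-13,15,0,0,-8.5],[-1,55,-5,15,0,0,-8.5],[-1,54,3,30,0,0,-8.5],[-1,0,0,50,0,0,0],[-1,0,0,30,0,0,0]]]}}

```text
time: 3.4
ee_pos: [0.5156, 0.3022, 0.1373]
tool_rot: [[0.153, 0.988, -0.002], [0.988, -0.153, -0.002], [-0.002, -0.002, -1.0]]
contact_force: [0.6, -0.4, 0.7]
grip_width: 1.0
```

```bash
python3 - <<'E'
from h import *
p,R=plan([.519,.3105,.055],82,3)
E
```

```text
[-1, 3.0, 0.8, 27.4, 0, 0, -0.27]
[-1, 2.9, 0.8, 27.4, 0, 0, -0.27]
[-1, 2.9, 0.7, 27.5, 0, 0, -0.27]
max [ 3.    0.8  27.5   0.    0.    0.27] [0.51896889 0.31046216 0.05498527]
```

Call:
{"name": "apply_moves", "arguments": {"rows": [[[-1,3,1,30,0,0,-0.3],[-1,3,1,30,0,0,-0.3],[-1,3,1,25,0,0,0],[-1,0,0,10,0,0,0],[-1,0,0,0,0,0,0]]]}}

```text
time: 4.03
ee_pos: [0.5206, 0.3105, 0.0444]
tool_rot: [[0.143, 0.99, -0.001], [0.99, -0.143, -0.001], [-0.001, -0.001, -1.0]]
contact_force: [0.1, 0.1, 0.3]
grip_width: 1.0
```

```bash
python3 - <<'E'
from h import *
s=env.read_state();print(s['ee_pos'],s['contact_force'],s['time'],w2s(s['ee_pos']))
st,im,d=snap('wrist','w3.png')
print(s2w(0,.107))
t=s2w(0,.107); plan([.519,.31,.037],82,1)
p,R=plan([*t,.037],82,9)
E
```

```text
[0.52063867 0.31051206 0.04444187] [0.05967082 0.11544193 0.26506756] 4.025 [-0.15827258  0.39785669]
[6.36891522e-01 4.58683355e-04]
[-1, -1.1, -2.0, 8.2, 0, 0, -0.24]
max [1.1  2.   8.2  0.   0.   0.24] [0.51898164 0.3100445  0.03701415]
[-1, -32.3, 17.7, 0.9, 0, 0, -0.03]
[-1, -32.3, 17.7, 0.9, 0, 0, -0.03]
[-1, -32.3, 17.6, 0.9, 0, 0, -0.03]
[-1, -32.3, 17.6, 0.9, 0, 0, -0.03]
[-1, -32.3, 17.6, 0.9, 0, 0, -0.03]
[-1, -32.3, 17.6, 0.9, 0, 0, -0.03]
[-1, -32.4, 17.6, 0.9, 0, 0, -0.03]
[-1, -32.4, 17.5, 1.0, 0, 0, -0.03]
[-1, -32.3, 17.6, 0.9, 0, 0, -0.03]
max [3.24e+01 1.77e+01 1.00e+00 0.00e+00 0.00e+00 3.00e-02] [6.36923365e-01 4.68343211e-04 3.70050623e-02]
```

View pics/w3.png

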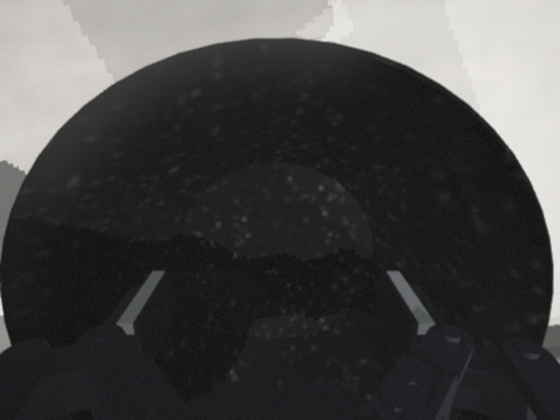

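Call:
{"name": "apply_moves", "arguments": {"rows": [[[-1,-1,-1,8,0,0,0],[-1,-5,2.5,0,0,0,0],[-1,-12,6.5,0,0,0,0],[-1,-20,11,0,0,0,0],[-1,-25,13.5,0,0,0,0]]]}}

```text
time: 4.7
ee_pos: [0.5446, 0.2431, 0.0371]
tool_rot: [[0.142, 0.99, 0.001], [0.99, -0.142, 0.0], [0.0, 0.001, -1.0]]
contact_force: [1.0, 1.7, -0.1]
grip_width: 1.005
```

Call:
{"name": "apply_moves", "arguments": {"rows": [[[-1,-25,13.5,0,0,0,0],[-1,-25,13.5,0,0,0,0],[-1,-25,13.5,0,0,0,0],[-1,-25,13.5,0,0,0,0],[-1,-25,13.5,0,0,0,0]]]}}

```text
time: 5.32
ee_pos: [0.5934, 0.109, 0.0371]
tool_rot: [[0.144, 0.99, 0.0], [0.99, -0.144, 0.0], [0.0, 0.0, -1.0]]
contact_force: [-1.0, 1.5, -0.9]
grip_width: 0.996
```

Call:
{"name": "apply_moves", "arguments": {"rows": [[[-1,-25,13.5,0,0,0,0],[-1,-25,13.5,0,0,0,0],[-1,-20,11,0,0,0,0],[-1,-14,8,0,0,0,0],[-1,0,0,0,0,0,0]]]}}

```text
time: 5.95
ee_pos: [0.6269, 0.0199, 0.0368]
tool_rot: [[0.144, 0.99, 0.001], [0.99, -0.144, -0.0], [0.0, 0.001, -1.0]]
contact_force: [0.9, -0.3, 0.1]
grip_width: 1.001
```

```bash
python3 - <<'E'
from h import *
s=env.read_state();print(s['ee_pos'],s['contact_force'],s['time'],w2s(s['ee_pos']))
t=s2w(0,.107)
p,R=plan([*t,.037],82,2)
E
```

```text
[0.6269462  0.01986873 0.03681512] [ 0.88880334 -0.31318079  0.09153226] 5.95 [-0.01254989  0.12483703]
[-1, -8.9, 6.3, -0.1, 0, 0, -0.15]
[-1, -8.9, 6.3, -0.1, 0, 0, -0.15]
max [8.9  6.3  0.1  0.   0.   0.15] [6.36869689e-01 4.49129879e-04 3.70217861e-02]
```

Call:
{"name": "apply_moves", "arguments": {"rows": [[[-1,-10,7,0,0,0,0],[-1,-9,7,0,0,0,0],[-1,0,0,0,0,0,0],[-1,0,0,-35,0,0,0],[-1,0,0,-60,0,0,0]]]}}

```text
time: 6.58
ee_pos: [0.6359, 0.0004, 0.1304]
tool_rot: [[0.143, 0.99, -0.005], [0.99, -0.143, 0.0], [-0.001, -0.005, -1.0]]
contact_force: [1.7, 0.2, 0.7]
grip_width: 1.001
```

Call:
{"name": "apply_moves", "arguments": {"rows": [[[-1,10,40,-60,0,0,0],[-1,10,50,-60,0,0,0],[-1,10,50,-60,0,0,0],[-1,0,0,0,0,0,0]]]}}

```text
time: 7.08
ee_pos: [0.7579, 0.0086, 0.2839]
tool_rot: [[0.142, 0.99, 0.011], [0.99, -0.142, -0.0], [0.001, 0.01, -1.0]]
contact_force: [-0.8, -0.3, -0.3]
grip_width: 1.0
```

```bash
python3 - <<'E'
from h import *
s=env.read_state();print(s['ee_pos'],s['contact_force'],s['time'],w2s(s['ee_pos']))
for c in ['wrist','side','scene']:
    st,im,d=snap(c,c+'4.png')
    W=world(c,d,st)
    m=(W[...,2]>.06)&(W[...,2]<.07)&(np.abs(W[...,0]-.637)<.12)&(np.abs(W[...,1])<.12)&(np.hypot(W[...,0]-.637,W[...,1])<.105)
    P=W[m]; 
    if len(P)>5: e=cv2.fitEllipse((P[:,:2]*1000).astype(np.float32)); print(c,len(P),e,w2s(np.array(e[0])/1000))
E
```

```text
[0.75794596 0.00862245 0.28392788] [-0.75367102 -0.28458176 -0.25034194] 7.075 [0.11874017 0.13193184]
wrist 1926 ((616.1946411132812, 4.266888618469238), (177.01663208007812, 177.9461212158203), 162.17001342773438) [-0.02102546  0.1078907 ]
side 126 ((614.24169921875, 9.398675918579102), (176.91207885742188, 179.08030700683594), 152.9018096923828) [-0.0236736   0.11270074]
scene 50 ((615.7156982421875, 8.570581436157227), (176.7208251953125, 178.969482421875), 150.68711853027344) [-0.0220987   0.11208585]
```

View pics/wrist4.png

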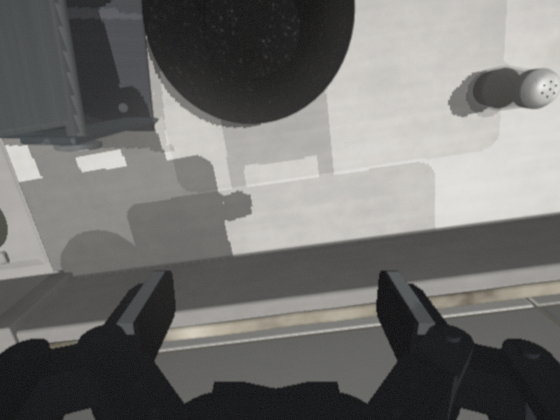

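View pics/scene4.png

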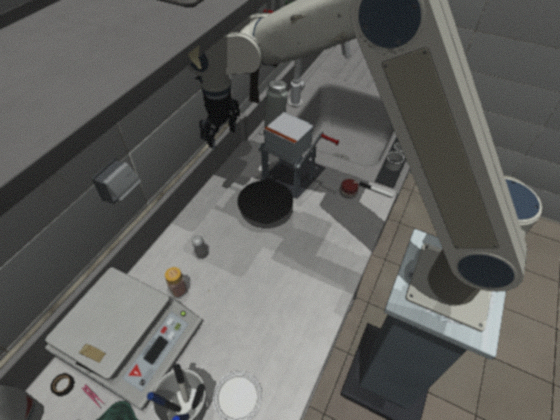

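```bash
python3 - <<'E'
from h import *
st,im,d=snap('wrist','w5.png'); W=world('wrist',d,st)
P=W[(d>0)&(W[...,1]<-.03)&(W[...,0]<.75)]
for lo,hi in [(.236,.256),(.165,.235),(.1,.16),(.003,.012)]:
    Q=P[(P[:,2]>lo)&(P[:,2]<hi)]
    if len(Q)<10: continue
    S=np.array([w2s(q) for q in Q])
    print(lo,len(Q),np.round(np.percentile(S,[0,1,50,99,100],axis=0),4).tolist(),cv2.minAreaRect((Q[:,:2]*1000).astype(np.float32)))
    # max stand-y edge per x bin
    for a in np.arange(-.08,.1,.02):
        k=(S[:,0]>a)&(S[:,0]<a+.02)
        if k.sum()>8: print('  ',round(a,2),k.sum(),np.round(np.percentile(S[k,1],99),4))
t=s2w(.0,.109); p,R=plan([*t,.15],82,4,grip=1)
plan([*t,.046],82,2,p,R,grip=1)
E
```

```text
0.165 10585 [[-0.0177, -0.0333], [-0.0144, -0.0261], [0.0296, -0.0034], [0.0749, 0.0037], [0.0767, 0.0109]] ((650.8011474609375, -124.67274475097656), (43.51964569091797, 94.76956939697266), 87.37995910644531)
   -0.02 1591 0.0019
   0.0 2471 0.0014
   0.02 2637 0.0012
   0.04 2790 0.0006
   0.06 1096 0.0094
0.1 777 [[-0.0193, -0.0604], [-0.0119, -0.0554], [0.0677, 0.0001], [0.0742, 0.0102], [0.0766, 0.0109]] ((664.501708984375, -115.35133361816406), (61.1009521484375, 110.38932800292969), 47.314796447753906)
   -0.02 24 0.003
   0.0 23 0.0028
   0.02 18 0.0025
   0.04 22 0.0024
   0.06 690 0.0102
0.003 13556 [[-0.0541, -0.1766], [-0.0526, -0.1615], [0.0135, -0.036], [0.139, 0.0756], [0.151, 0.0922]] ((653.75537109375, -161.9980926513672), (192.37542724609375, 263.9709167480469), 0.006476015318185091)
   -0.06 1403 0.0687
   -0.04 2055 0.0712
   -0.02 2036 0.0737
   0.0 1813 0.0768
   0.02 1538 0.014
   0.04 1550 0.0333
   0.06 991 0.0749
   0.08 530 0.087
[1, -5.5, -28.1, 31.7, 0, 0, -0.05]
[1, -5.5, -28.1, 31.7, 0, 0, -0.05]
[1, -5.5, -28.0, 31.7, 0, 0, -0.05]
[1, -5.4, -28.1, 31.7, 0, 0, -0.05]
max [ 5.5  28.1  31.7   0.    0.    0.05] [0.63716257 0.00243275 0.14996267]
[1, 0.0, 0.2, 52.0, 0, 0, -0.0]
[1, 0.1, 0.2, 52.0, 0, 0, -0.0]
max [ 0.1  0.2 52.   0.   0.   0. ] [0.63715457 0.00247614 0.04596186]
```

Call:
{"name": "apply_moves", "arguments": {"rows": [[[1,-5.5,-28,28,0,0,0],[1,-5.5,-28,28,0,0,0],[1,-5.5,-28,28,0,0,0],[1,-5.5,-28,28,0,0,0],[1,0,0,0,0,0,0]]]}}

```text
time: 7.9
ee_pos: [0.6344, 0.0023, 0.1627]
tool_rot: [[0.143, 0.99, -0.01], [0.99, -0.143, 0.0], [-0.001, -0.01, -1.0]]
contact_force: [0.7, -0.5, 0.3]
grip_width: -0.002
```

```bash
python3 - <<'E'
from h import *
s=env.read_state();print(s['ee_pos'],s['contact_force'],s['time'],w2s(s['ee_pos']),s['grip_width'])
t=s2w(.0,.109); p,R=plan([*t,.046],82,3,grip=1)
E
```

```text
[0.63444572 0.00231916 0.16269226] [ 0.66076777 -0.50760913  0.27694405] 7.9 [-0.00268093  0.10850198] -0.001749220992000428
[1, 0.2, 1.3, 38.9, 0, 0, -0.07]
[1, 0.2, 1.2, 38.9, 0, 0, -0.07]
[1, 0.3, 1.3, 38.9, 0, 0, -0.07]
max [ 0.3   1.3  38.9   0.    0.    0.07] [0.63718601 0.00248545 0.04596059]
```

Call:
{"name": "apply_moves", "arguments": {"rows": [[[1,0,1,40,0,0,0],[1,0,1,40,0,0,0],[1,0,1,35,0,0,0],[1,0,0,0,0,0,0],[1,0,10,0,0,0,0]]]}}

```text
time: 8.52
ee_pos: [0.6533, 0.0005, 0.0526]
tool_rot: [[0.143, 0.99, 0.001], [0.99, -0.143, 0.0], [0.0, 0.001, -1.0]]
contact_force: [-0.5, 0.2, -0.0]
grip_width: -0.002
```

Call:
{"name": "apply_moves", "arguments": {"rows": [[[1,0,12,0,0,0,0],[1,0,12,0,0,0,0],[1,0,8,0,0,0,0],[1,0,0,0,0,0,0]]]}}

```text
time: 9.02
ee_pos: [0.6852, -0.0042, 0.0519]
tool_rot: [[0.143, 0.99, 0.001], [0.99, -0.143, -0.0], [0.0, 0.001, -1.0]]
contact_force: [-0.7, 0.6, 2.2]
grip_width: 0.002
```

```bash
python3 - <<'E'
from h import *
s=env.read_state();print(s['ee_pos'],s['contact_force'],s['time'],w2s(s['ee_pos']),s['grip_width'])
for c in ['side','scene']:
    st,im,d=snap(c,c+'6.png')
    W=world(c,d,st)
    m=(W[...,2]>.06)&(W[...,2]<.07)&(np.hypot(W[...,0]-.625,W[...,1])<.115)&(np.hypot(W[...,0]-.625,W[...,1])>.07)
    P=W[m]; 
    if len(P)>5: e=cv2.fitEllipse((P[:,:2]*1000).astype(np.float32)); print(c,len(P),e,w2s(np.array(e[0])/1000))
E
```

```text
[ 0.68516743 -0.0042039   0.05194207] [-0.68831832  0.57522629  2.19688392] 9.025 [0.048455  0.1091015] 0.0019776549560771455
side 190 ((628.8775634765625, 4.738071918487549), (175.35252380371094, 182.67999267578125), 150.0804443359375) [-0.00853154  0.11012241]
scene 90 ((626.596923828125, 3.6711442470550537), (168.7473907470703, 190.30291748046875), 151.70640563964844) [-0.0106415   0.10874847]
```

Call:
{"name": "apply_moves", "arguments": {"rows": [[[1,0,5,0,0,0,0],[1,0,3,0,0,0,0],[1,0,-5,0,0,0,0],[1,0,-5,-30,0,0,0],[1,0,-5,-60,0,0,0]]]}}

```text
time: 9.75
ee_pos: [0.6748, -0.003, 0.1393]
tool_rot: [[0.143, 0.99, -0.006], [0.99, -0.143, 0.0], [-0.001, -0.006, -1.0]]
contact_force: [0.6, 0.2, -0.3]
grip_width: 0.003
```

```bash
python3 - <<'E'
from h import *
s=env.read_state();print(s['ee_pos'],s['contact_force'],s['time'],w2s(s['ee_pos']),s['grip_width'])
for c in ['side','scene']:
    st,im,d=snap(c,c+'7.png')
    W=world(c,d,st)
    m=(W[...,2]>.06)&(W[...,2]<.07)&(np.hypot(W[...,0]-.63,W[...,1])<.115)&(np.hypot(W[...,0]-.63,W[...,1])>.07)
    P=W[m]; 
    if len(P)>5: e=cv2.fitEllipse((P[:,:2]*1000).astype(np.float32)); print(c,len(P),e,w2s(np.array(e[0])/1000))
p,R=plan([*s2w(0,.14),.37],82,5,grip=-.5)
p,R=plan([*s2w(-.2,-.05),.37],82,6,p,R,grip=-.5)
E
```

```text
[ 0.67483479 -0.00298884  0.13932786] [ 0.56948369  0.24102707 -0.26341935] 9.75 [0.03805381 0.10886671] 0.0031832965830487225
side 168 ((635.8024291992188, 3.444852828979492), (178.89602661132812, 179.3021697998047), 77.44970703125) [-0.00149409  0.10980554]
scene 88 ((636.1116943359375, 1.4917478561401367), (177.50238037109375, 187.12916564941406), 149.21702575683594) [-0.00091601  0.10791448]
[-0.5, 6.1, -8.3, -44.5, 0, 0, -0.04]
[-0.5, 6.1, -8.3, -44.5, 0, 0, -0.04]
[-0.5, 6.1, -8.3, -44.5, 0, 0, -0.04]
[-0.5, 6.1, -8.3, -44.5, 0, 0, -0.04]
[-0.5, 6.2, -8.4, -44.4, 0, 0, -0.04]
max [6.20e+00 8.40e+00 4.45e+01 0.00e+00 0.00e+00 4.00e-02] [0.6414795  0.03316563 0.36995488]
[-0.5, -31.7, -33.3, -0.4, 0, 0, -0.0]
[-0.5, -31.7, -33.3, -0.4, 0, 0, -0.0]
[-0.5, -31.7, -33.3, -0.4, 0, 0, -0.0]
[-0.5, -31.7, -33.3, -0.4, 0, 0, -0.0]
[-0.5, -31.6, -33.4, -0.4, 0, 0, -0.0]
[-0.5, -31.7, -33.3, -0.4, 0, 0, -0.0]
max [31.7 33.4  0.4  0.   0.   0. ] [ 0.41702907 -0.12722693  0.37004226]
```

View pics/side7.png

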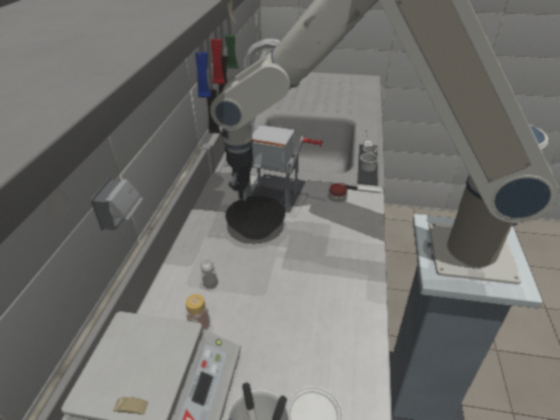

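Call:
{"name": "apply_moves", "arguments": {"rows": [[[0.5,6,-12,-45,0,0,0],[0.5,6,-12,-45,0,0,0],[0.5,0,-12,-45,0,0,0],[0.5,-20,-15,-45,0,0,0],[0.5,-45,-25,-40,0,0,0]]]}}

```text
time: 10.48
ee_pos: [0.5957, -0.0425, 0.3612]
tool_rot: [[0.141, 0.99, 0.002], [0.99, -0.141, -0.0], [0.0, 0.002, -1.0]]
contact_force: [1.3, -1.4, 0.1]
grip_width: 0.25
```

Call:
{"name": "apply_moves", "arguments": {"rows": [[[0.5,-50,-26,0,0,0,0],[0.5,-50,-26,0,0,0,0],[0.5,-50,-26,0,0,0,0],[0.5,-15,0,0,0,0,0],[0.5,0,0,0,0,0,0]]]}}

```text
time: 11.1
ee_pos: [0.4951, -0.1958, 0.3598]
tool_rot: [[0.145, 0.989, 0.001], [0.989, -0.145, 0.0], [0.0, 0.001, -1.0]]
contact_force: [1.2, 0.6, -0.3]
grip_width: 0.246
```

```bash
python3 - <<'E'
from h import *
s=env.read_state();print(s['ee_pos'],s['contact_force'],s['time'],w2s(s['ee_pos']),s['grip_width'])
st,im,d=snap('wrist','w8.png'); W=world('wrist',d,st)
im=im.astype(int); red=(im[...,0]>110)&(im[...,1]<70)&(d>0)&(W[...,2]>.12)
P=W[red]; print(len(P)); S=np.array([w2s(q) for q in P])
if len(P): print(np.round(np.percentile(np.c_[S,P[:,2]],[1,10,50,90,99],axis=0),4))
T=world('wrist',d,dict(tool_rot=np.eye(3),ee_pos=np.zeros(3)))
for sg in (-1,1):
    k=(d>0)&(d<.3)&(T[...,0]*sg>0)&(T[...,0]*sg<.04)&(abs(T[...,1])<.03)&(T[...,2]>-.02)
    Q=T[k]*1000; print(np.round(np.percentile(Q,[1,10,50,90,99],axis=0),1))
E
```

```text
[ 0.49505256 -0.19580891  0.35976486] [ 1.15622038  0.62942088 -0.30097599] 11.1 [-0.11314343 -0.1070977 ] 0.24641332911379904
1076
[[-0.1431 -0.1302  0.2059]
 [-0.136  -0.1286  0.209 ]
 [-0.1133 -0.1233  0.2113]
 [-0.0907 -0.118   0.2127]
 [-0.083  -0.1149  0.2154]]
[[-30.  -29.8 -19.6]
 [-23.2 -19.1 -14.3]
 [-15.5  -7.5   8.8]
 [-11.9  11.4 150. ]
 [ -8.8  28.2 154.9]]
[[  9.3 -13.5 -19.8]
 [  9.4 -11.7 -17.5]
 [ 12.5  -7.6  -4.1]
 [ 21.4   3.3  13.8]
 [ 28.5  10.1  21. ]]
```

View pics/w8.png

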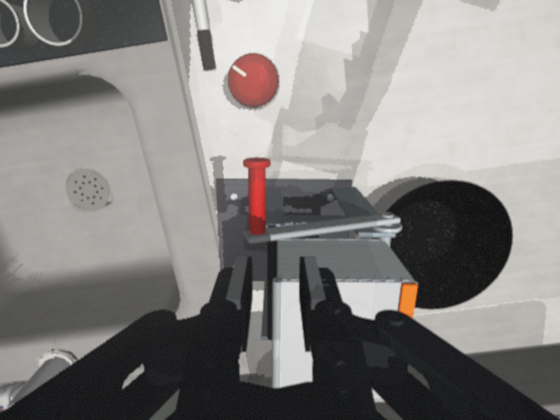

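Call:
{"name": "apply_moves", "arguments": {"rows": [[[0.5,-10,1,0,0,0,0],[0.5,-6,0,30,0,0,0],[0.5,0,0,50,0,0,0],[0.5,0,0,25,0,0,0],[0.5,0,0,0,0,0,0]]]}}

```text
time: 11.78
ee_pos: [0.4931, -0.2102, 0.2528]
tool_rot: [[0.141, 0.99, -0.004], [0.99, -0.141, 0.002], [0.001, -0.004, -1.0]]
contact_force: [-0.3, 0.1, -0.0]
grip_width: 0.251
```

```bash
python3 - <<'E'
from h import *
s=env.read_state();print(s['ee_pos'],s['contact_force'],s['time'],w2s(s['ee_pos']),s['grip_width'],np.degrees(np.arctan2(s['tool_rot'][1,0],s['tool_rot'][0,0])))
st,im,d=snap('wrist','w9.png')
E
```

```text
[ 0.49313039 -0.21016109  0.25280706] [-0.28046288  0.0540887  -0.01856958] 11.775 [-0.11304945 -0.12157772] 0.2505841085379208 81.86727586688492
```

View pics/w9.png

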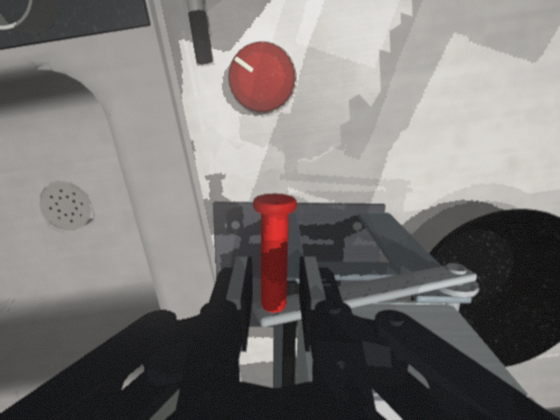

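Call:
{"name": "apply_moves", "arguments": {"rows": [[[0.5,-1,1,20,0,0,0],[0.5,0,0,20,0,0,0],[0.5,0,0,3,0,0,0],[0.6,0,0,0,0,0,0],[0.6,0,0,0,0,0,0]]]}}

```text
time: 12.45
ee_pos: [0.4953, -0.2125, 0.2131]
tool_rot: [[0.143, 0.99, 0.002], [0.99, -0.143, -0.001], [-0.001, 0.002, -1.0]]
contact_force: [0.2, -0.3, -0.1]
grip_width: 0.202
```

```bash
python3 - <<'E'
from h import *
s=env.read_state();print(s['ee_pos'],s['contact_force'],s['time'],w2s(s['ee_pos']),s['grip_width'])
st,im,d=snap('wrist','w10.png')
def pin(t): return 130*np.sin(t-1.222),166+130*np.cos(t-1.222)
t=np.concatenate([np.arange(0,2.441,.08),[2.44]]) 
y,z=pin(t)
for i in range(1,len(t)): print(round(t[i],2),np.round([y[i]-y[i-1],-(z[i]-z[i-1])],1),np.round([y[i],z[i]],1))
E
```

```text
[ 0.49533707 -0.21254464  0.21308445] [ 0.24322507 -0.34201526 -0.13350703] 12.45 [-0.11053252 -0.12363096] 0.20205044487196117
0.08 [ 3.9 -9.6] [-118.2  220.1]
0.16 [ 4.7 -9.3] [-113.5  229.3]
0.24 [ 5.4 -8.9] [-108.1  238.2]
0.32 [ 6.1 -8.4] [-102.   246.6]
0.4 [ 6.8 -7.9] [-95.2 254.5]
0.48 [ 7.4 -7.3] [-87.8 261.8]
0.56 [ 7.9 -6.7] [-79.9 268.5]
0.64 [ 8.4 -6.1] [-71.5 274.6]
0.72 [ 8.9 -5.4] [-62.6 280. ]
0.8 [ 9.3 -4.6] [-53.2 284.6]
0.88 [ 9.6 -3.9] [-43.6 288.5]
0.96 [ 9.9 -3.1] [-33.7 291.6]
1.04 [10.1 -2.3] [-23.5 293.9]
1.12 [10.3 -1.5] [-13.2 295.3]
1.2 [10.4 -0.6] [ -2.9 296. ]
1.28 [10.4  0.2] [  7.5 295.8]
1.36 [10.3  1. ] [ 17.9 294.8]
1.44 [10.2  1.8] [ 28.1 292.9]
1.52 [10.1  2.7] [ 38.2 290.3]
1.6 [9.8 3.4] [ 48.  286.8]
1.68 [9.5 4.2] [ 57.5 282.6]
1.76 [9.1 5. ] [ 66.6 277.6]
1.84 [8.7 5.7] [ 75.3 272. ]
1.92 [8.2 6.4] [ 83.5 265.6]
2.0 [7.7 7. ] [ 91.2 258.6]
2.08 [7.1 7.6] [ 98.3 251. ]
2.16 [6.5 8.1] [104.8 242.9]
2.24 [5.8 8.6] [110.6 234.3]
2.32 [5.1 9.1] [115.7 225.2]
2.4 [4.4 9.4] [120.1 215.8]
2.44 [1.9 4.8] [122.  210.9]
```

View pics/w10.png

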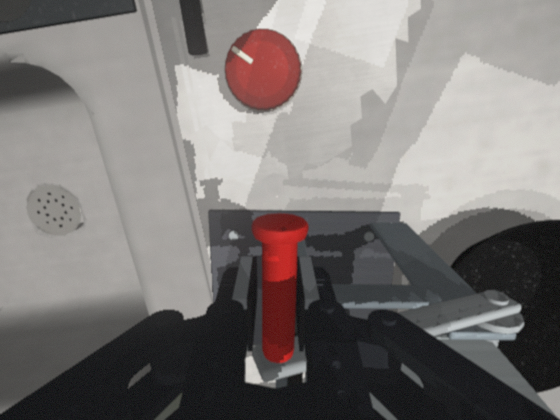

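Call:
{"name": "apply_moves", "arguments": {"rows": [[[0.6,5,-1,-8,0,0,0],[0.6,4.7,0,-9.3,0,0,0],[0.6,5.4,0,-8.9,0,0,0],[0.6,6.1,0,-8.4,0,0,0],[0.6,6.8,0,-7.9,0,0,0]]]}}

```text
time: 13.12
ee_pos: [0.4978, -0.1874, 0.257]
tool_rot: [[0.142, 0.99, 0.002], [0.99, -0.142, -0.007], [-0.007, 0.003, -1.0]]
contact_force: [-7.4, -16.7, 11.9]
grip_width: 0.196
```

```bash
cat > chk.py <<'E'
from h import *
import sys
s=env.read_state();y=w2s(s['ee_pos'])*1000;z=s['ee_pos'][2]*1000-6
print('stand',np.round(y,1),'z',round(z,1),'t~',round(1.222+np.arctan2(y[1],z-160),3),'r',round(np.hypot(y[1],z-160),1),'F',np.round(s['contact_force'],1),s['time'],round(s['grip_width'],3))
if len(sys.argv)>1:
    c,f=sys.argv[1:3]; st,im,d=snap(c,f)
    a=cv2.imread('pics/'+f)
    if c=='side': cv2.imwrite('pics/'+f,cv2.resize(a[90:250,190:350],(600,600),interpolation=cv2.INTER_CUBIC))
    if c=='scene': cv2.imwrite('pics/'+f,cv2.resize(a[90:250,200:360],(600,600),interpolation=cv2.INTER_CUBIC))
E
python3 chk.py side s11.png
```

```text
stand [-111.6  -98.3] z 251.0 t~ 0.398 r 134.0 F [ -7.4 -16.7  11.9] 13.125 0.196
```

View pics/s11.png

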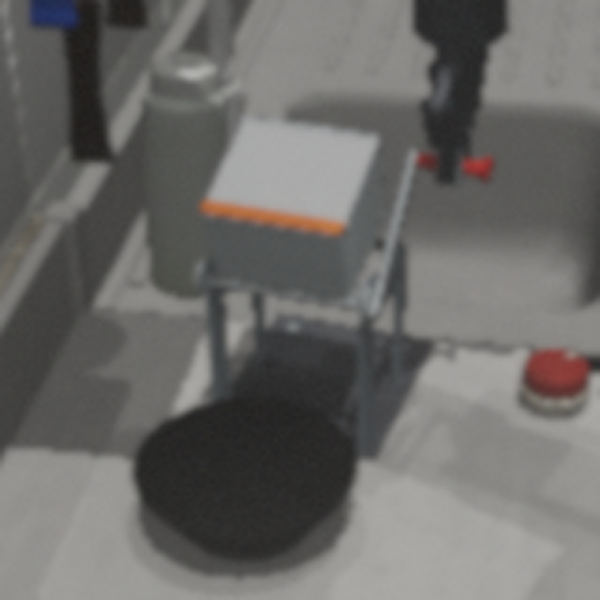

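```bash
python3 chk.py wrist w11.png
```

```text
stand [-111.1  -97.2] z 251.9 t~ 0.408 r 133.7 F [-2.1 -8.   5.8] 13.175 0.199
```

View pics/w11.png

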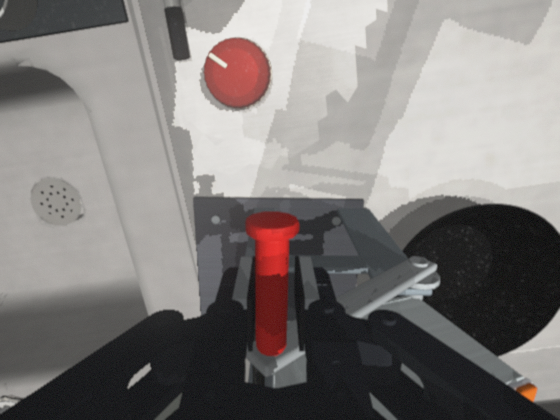

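Call:
{"name": "apply_moves", "arguments": {"rows": [[[0.6,7.4,0,-7,0,0,0],[0.6,7.9,0,-6.5,0,0,0],[0.6,8.4,0,-6,0,0,0],[0.6,8.9,0,-5.2,0,0,0],[0.6,9.3,0,-4.5,0,0,0]]]}}

```text
time: 13.85
ee_pos: [0.5035, -0.142, 0.2837]
tool_rot: [[0.143, 0.99, -0.0], [0.99, -0.143, 0.0], [0.0, -0.0, -1.0]]
contact_force: [-0.0, -1.4, 0.3]
grip_width: 0.196
```

```bash
python3 chk.py wrist w12.png
```

```text
stand [-112.2  -52.7] z 277.7 t~ 0.801 r 129.0 F [-0.  -1.4  0.3] 13.85 0.196
```

View pics/w12.png

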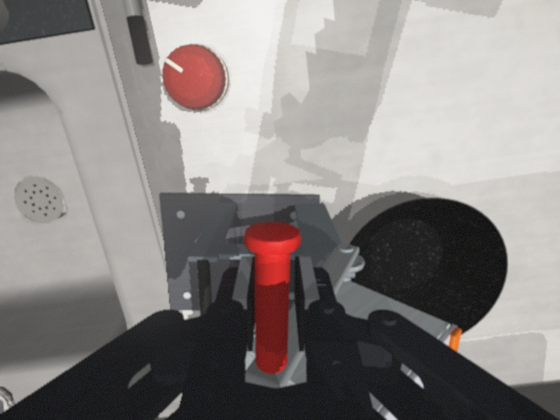

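Call:
{"name": "apply_moves", "arguments": {"rows": [[[0.6,9.6,0,-4,0,0,0],[0.6,9.9,0,-3.2,0,0,0],[0.6,10,0,-2.4,0,0,0],[0.6,10,0,-1.5,0,0,0],[0.6,10,0,-0.6,0,0,0]]]}}

```text
time: 14.52
ee_pos: [0.5107, -0.0931, 0.2952]
tool_rot: [[0.143, 0.99, -0.0], [0.99, -0.143, 0.0], [0.0, -0.0, -1.0]]
contact_force: [-0.4, -0.8, -0.4]
grip_width: 0.199
```

Call:
{"name": "apply_moves", "arguments": {"rows": [[[0.6,10,0,0,0,0,0],[0.6,10,0,0.8,0,0,0],[0.6,10,0,1.8,0,0,0],[0.6,10,0,2.7,0,0,0],[0.6,9.8,0,3.4,0,0,0]]]}}

```text
time: 15.15
ee_pos: [0.5178, -0.0439, 0.2862]
tool_rot: [[0.143, 0.99, -0.0], [0.99, -0.143, 0.0], [0.0, -0.0, -1.0]]
contact_force: [-0.7, 1.4, -0.5]
grip_width: 0.199
```

```bash
python3 chk.py side s13.png
```

```text
stand [-111.7   46.5] z 280.2 t~ 1.591 r 128.9 F [-0.7  1.4 -0.5] 15.15 0.199
```

View pics/s13.png

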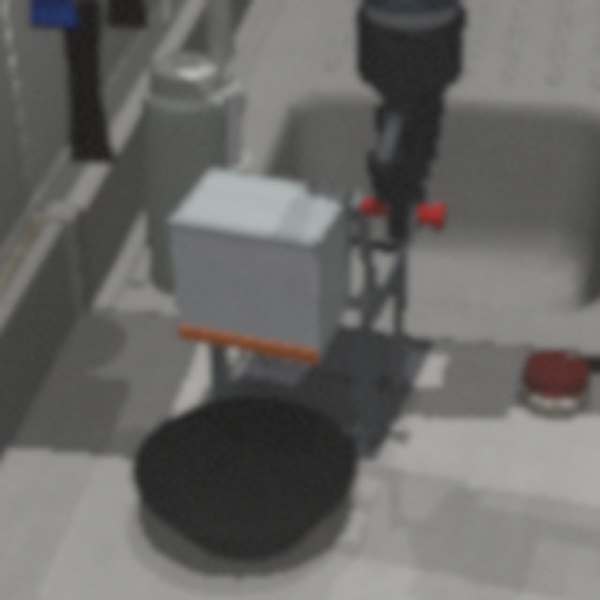

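Call:
{"name": "apply_moves", "arguments": {"rows": [[[0.6,9.5,0,4.4,0,0,0],[0.6,9.1,0,5.2,0,0,0],[0.6,8.7,0,6,0,0,0],[0.6,8.2,0,6.6,0,0,0],[0.6,7.7,0,7.2,0,0,0]]]}}

```text
time: 15.82
ee_pos: [0.5239, -0.0013, 0.2566]
tool_rot: [[0.143, 0.99, -0.0], [0.99, -0.143, 0.0], [0.0, -0.0, -1.0]]
contact_force: [0.9, 0.9, 0.7]
grip_width: 0.199
```

```bash
python3 chk.py wrist w14.png
```

```text
stand [-111.6   89.5] z 250.6 t~ 2.002 r 127.3 F [0.9 0.9 0.7] 15.825 0.199
```

View pics/w14.png

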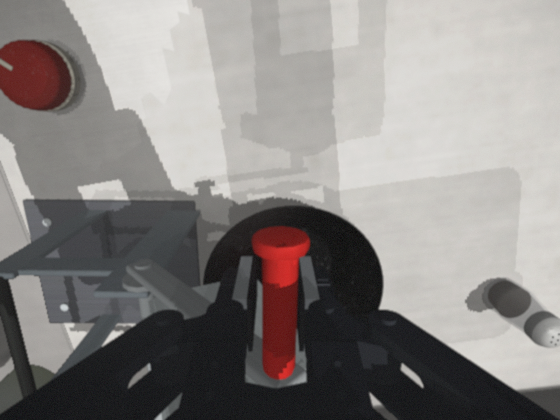

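Call:
{"name": "apply_moves", "arguments": {"rows": [[[0.6,5.4,0,6,0,0,0],[0.6,5.1,0,6.2,0,0,0],[0.6,4.7,0,6.4,0,0,0],[0.6,4.2,0,6.6,0,0,0],[0.6,3.9,0,6.9,0,0,0]]]}}

```text
time: 16.5
ee_pos: [0.5273, 0.0214, 0.2245]
tool_rot: [[0.143, 0.99, 0.0], [0.99, -0.143, -0.0], [-0.0, 0.0, -1.0]]
contact_force: [-0.1, 0.6, 0.1]
grip_width: 0.197
```

Call:
{"name": "apply_moves", "arguments": {"rows": [[[0.6,3,0,6,0,0,0],[0.6,2.5,0,5,0,0,0],[0.6,2,0,4,0,0,0],[0.6,1.5,0,3,0,0,0],[0.6,0,0,0,0,0,0]]]}}

```text
time: 17.12
ee_pos: [0.5284, 0.03, 0.2069]
tool_rot: [[0.143, 0.99, -0.0], [0.99, -0.143, -0.0], [-0.0, -0.0, -1.0]]
contact_force: [0.6, 0.4, -0.2]
grip_width: 0.198
```

```bash
python3 chk.py side s15.png; python3 chk.py wrist w15.png
```

```text
stand [-111.5  121.2] z 200.9 t~ 2.467 r 127.9 F [ 0.6  0.4 -0.2] 17.125 0.198
stand [-111.4  121.1] z 201.1 t~ 2.466 r 127.9 F [-0.1 -0.6  0.4] 17.175 0.199
```

View pics/s15.png

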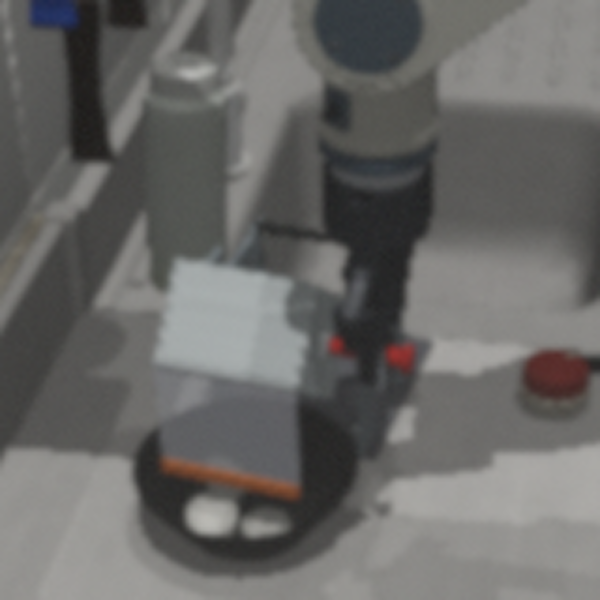

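View pics/w15.png

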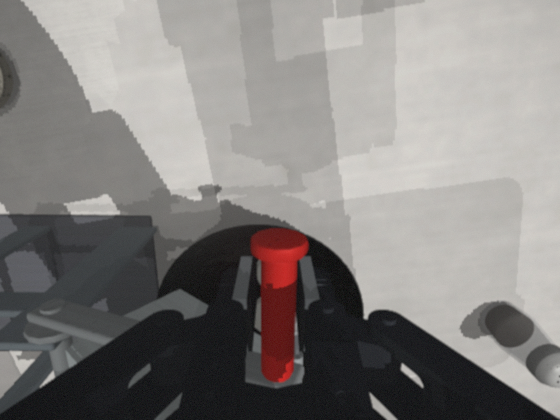

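Call:
{"name": "apply_moves", "arguments": {"rows": [[[0.6,1,0,1,0,0,0],[0.6,0,0,0,0,0,0],[0.6,0,0,0,0,0,0],[0.6,0,0,0,0,0,0],[0.6,0,0,0,0,0,0]]]}}

```text
time: 17.85
ee_pos: [0.5287, 0.0311, 0.2061]
tool_rot: [[0.143, 0.99, 0.0], [0.99, -0.143, -0.0], [-0.0, 0.0, -1.0]]
contact_force: [-0.2, 0.3, -0.5]
grip_width: 0.201
```

```bash
python3 chk.py scene c16.png; python3 - <<'E'
from h import *
st,im,d=snap('scene','c16full.png'); 
print([(round(q['p'],2),np.round(q['bbox'])) for q in env.look_for('scene','cap_a')])
st,im,d=snap('side','s16full.png'); W=world('side',d)
print([(round(q['p'],2),np.round(q['bbox'])) for q in env.look_for('side','cap_a')])
# box bottom face plane: points stand y,z 
S=np.stack([(W[...,:2]-PIV)@SX,(W[...,:2]-PIV)@SY,W[...,2]],-1)
k=(abs(S[...,0])<.045)&(S[...,1]>-.02)&(S[...,1]<.14)&(S[...,2]>.165)
P=S[k][:,1:]*1000
# fit top planar face (bottom of box): orientation via RANSAC
best=0
rng=np.random.default_rng(0)
for _ in range(500):
    a,b=P[rng.integers(len(P),size=2)]; n=np.array([-(b-a)[1],(b-a)[0]]); L=np.linalg.norm(n)
    if L<30: continue
    n/=L; e=abs((P-a)@n)<2
    if e.sum()>best: best=e.sum(); be=e
l=cv2.fitLine(P[be].astype(np.float32),cv2.DIST_L2,0,.01,.01).ravel(); print(best,len(P),l,np.degrees(np.arctan2(l[1],l[0])))
E
```

```text
stand [-111.4  122.2] z 200.1 t~ 2.476 r 128.6 F [-0.2  0.3 -0.5] 17.85 0.201
[(0.7, array([234., 181.,  52.,  39.]))]
[(0.67, array([255., 222.,   6.,  12.])), (0.42, array([185., 296.,  23.,  34.])), (0.36, array([230., 186.,  40.,  34.]))]
533 876 [  0.6532819  -0.7571147 105.52196   197.5098   ] -49.210495
```

View pics/c16.png

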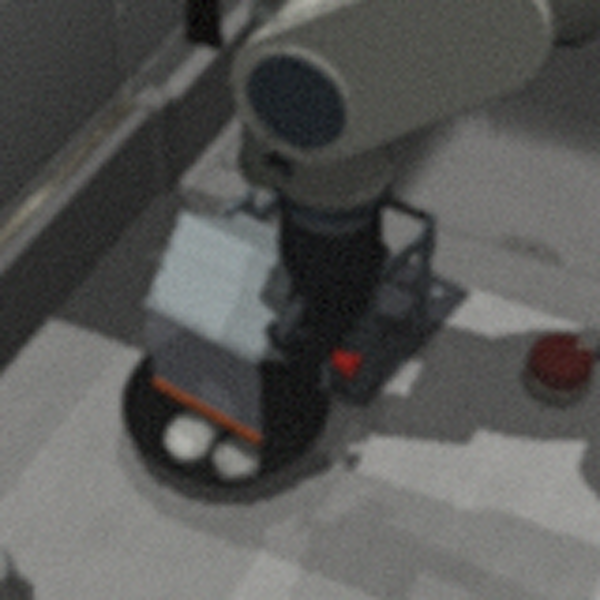

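Call:
{"name": "apply_moves", "arguments": {"rows": [[[0.6,-3.6,0,-6,0,0,0],[0.6,-3.2,0,-8,0,0,0],[0.6,-3.6,0,-8,0,0,0],[0.6,-4.1,0,-7.5,0,0,0],[0.6,-4.4,0,-7,0,0,0]]]}}

```text
time: 18.73
ee_pos: [0.5258, 0.0121, 0.2431]
tool_rot: [[0.143, 0.99, -0.0], [0.99, -0.143, 0.0], [0.0, -0.0, -1.0]]
contact_force: [-0.9, 3.2, -0.9]
grip_width: 0.197
```

```bash
python3 chk.py side s17.png
```

```text
stand [-111.6  103.1] z 237.1 t~ 2.151 r 128.7 F [-0.9  3.2 -0.9] 18.725 0.197
```

View pics/s17.png

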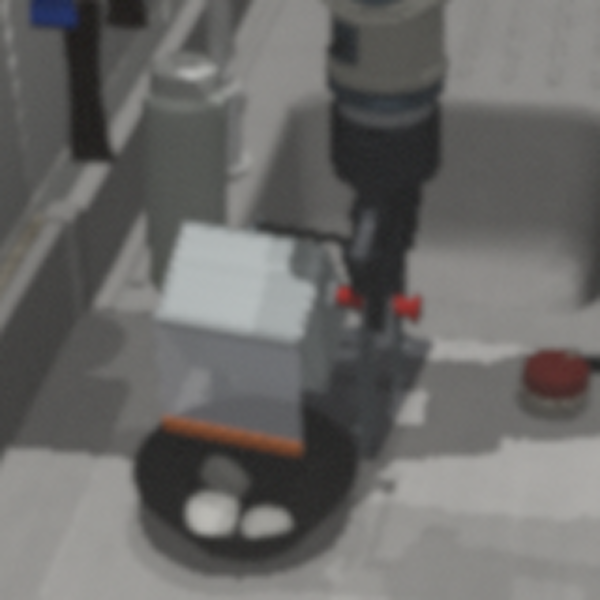

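```bash
python3 - <<'E'
from h import *
a=[]
for c,(r0,r1,c0,c1) in {'side':(140,240,220,295),'scene':(140,225,225,300)}.items():
    st,im,d=snap(c,c+'17f.png')
    b=np.mean([im]+[env.get_image(c)[0] for _ in range(2)],axis=0)[r0:r1,c0:c1,::-1]
    b=np.clip((b/255)**.6*255,0,255).astype(np.uint8)
    b=cv2.resize(b,(400,int(400*(r1-r0)/(c1-c0))),interpolation=cv2.INTER_CUBIC)[:530]
    a.append(cv2.copyMakeBorder(b,0,560-len(b),0,0,cv2.BORDER_CONSTANT))
cv2.imwrite('pics/z17.png',np.hstack(a))
E
```

```text
(no output)
```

View pics/z17.png

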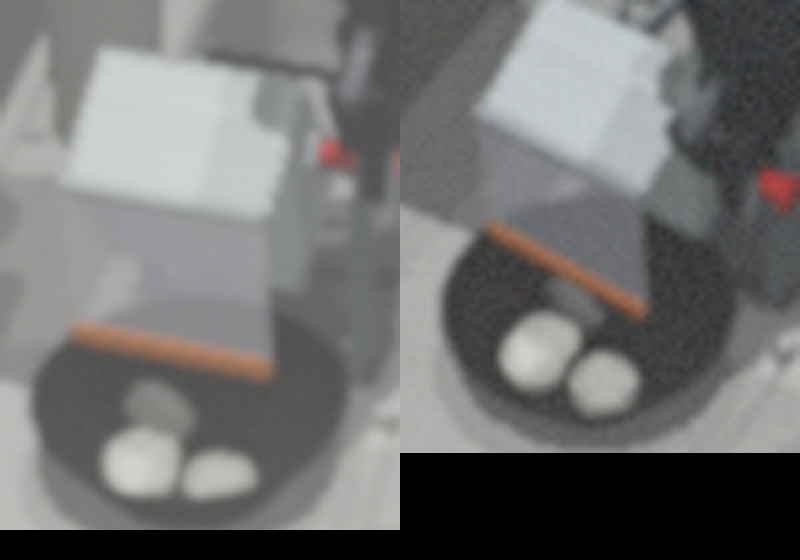

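```bash
python3 - <<'E'
from h import *
for c in ['side','scene']:
    im,d=env.get_image(c); W=world(c,d)
    S=np.stack([(W[...,:2]-PIV)@SX,(W[...,:2]-PIV)@SY,W[...,2]],-1)
    k=(im.min(-1)>85)&(np.hypot(S[...,0],S[...,1]-.109)<.075)&(S[...,2]<.08)&(d>0)
    n,l,stt,cen=cv2.connectedComponentsWithStats(k.astype(np.uint8))
    for i in range(1,n):
        if stt[i,4]<10: continue
        P=S[l==i]*1000; print(c,stt[i].tolist(),np.round(np.percentile(P,[5,50,95],axis=0)).tolist())
E
```

```text
side [239, 220, 29, 13, 244] [[-33.0, 97.0, 6.0], [8.0, 129.0, 21.0], [40.0, 153.0, 34.0]]
side [237, 236, 40, 10, 76] [[-67.0, 137.0, -2.0], [-30.0, 172.0, 1.0], [26.0, 182.0, 3.0]]
scene [244, 199, 14, 13, 135] [[3.0, 103.0, 12.0], [21.0, 135.0, 26.0], [43.0, 155.0, 32.0]]
scene [257, 206, 12, 11, 96] [[-39.0, 107.0, 12.0], [-22.0, 124.0, 15.0], [-6.0, 141.0, 19.0]]
scene [243, 220, 28, 7, 49] [[-63.0, 143.0, -5.0], [-30.0, 173.0, -2.0], [13.0, 182.0, 1.0]]
```

Call:
{"name": "apply_moves", "arguments": {"rows": [[[0.6,-6.5,0,-8.1,0,0,0],[0.6,-7.1,0,-7.6,0,0,0],[0.6,-7.7,0,-7,0,0,0],[0.6,-8.2,0,-6.4,0,0,0],[0.6,-8.7,0,-5.7,0,0,0]]]}}

```text
time: 19.8
ee_pos: [0.5204, -0.026, 0.2776]
tool_rot: [[0.143, 0.99, -0.0], [0.99, -0.143, -0.0], [-0.0, -0.0, -1.0]]
contact_force: [1.1, 2.3, 1.5]
grip_width: 0.203
```

Call:
{"name": "apply_moves", "arguments": {"rows": [[[0.6,-9.1,0,-5,0,0,0],[0.6,-9.5,0,-4.2,0,0,0],[0.6,-9.8,0,-3.4,0,0,0],[0.6,-10,0,-2.7,0,0,0],[0.6,-10.2,0,-1.8,0,0,0]]]}}

```text
time: 20.42
ee_pos: [0.5134, -0.0743, 0.2945]
tool_rot: [[0.143, 0.99, -0.0], [0.99, -0.143, -0.0], [-0.0, -0.0, -1.0]]
contact_force: [-0.4, 1.2, 0.1]
grip_width: 0.203
```

```bash
python3 chk.py side s18.png
```

```text
stand [-111.9   15.7] z 288.5 t~ 1.344 r 129.4 F [-0.4  1.2  0.1] 20.425 0.203
```

View pics/s18.png

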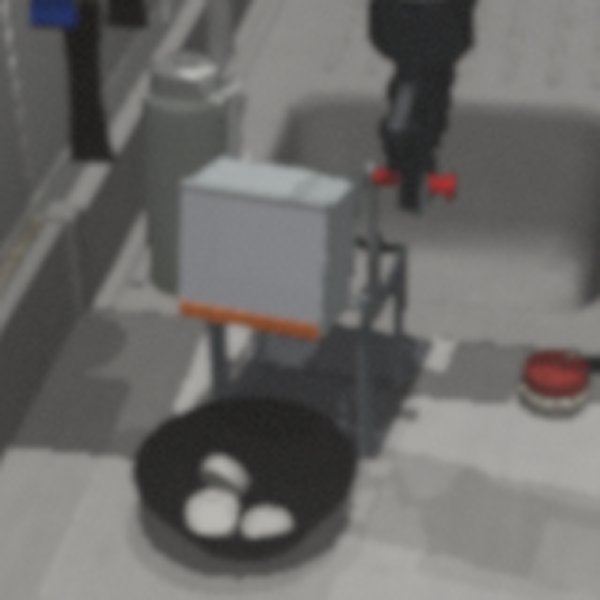

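Call:
{"name": "apply_moves", "arguments": {"rows": [[[0.6,-10.2,0,-1,0,0,0],[0.6,-10.3,0,-0.2,0,0,0],[0.6,-10.3,0,0.6,0,0,0],[0.6,-10.2,0,1.5,0,0,0],[0.6,-10,0,2.3,0,0,0]]]}}

```text
time: 21.1
ee_pos: [0.5061, -0.1248, 0.291]
tool_rot: [[0.143, 0.99, -0.0], [0.99, -0.143, -0.0], [-0.0, -0.0, -1.0]]
contact_force: [-0.3, 0.2, 0.6]
grip_width: 0.197
```

Call:
{"name": "apply_moves", "arguments": {"rows": [[[0.6,-9.9,0,3.1,0,0,0],[0.6,-9.6,0,3.9,0,0,0],[0.6,-9.3,0,4.6,0,0,0],[0.6,-8.9,0,5.4,0,0,0],[0.6,-8.4,0,6.1,0,0,0]]]}}

```text
time: 21.72
ee_pos: [0.4996, -0.1702, 0.2677]
tool_rot: [[0.143, 0.99, -0.0], [0.99, -0.143, -0.0], [-0.0, -0.0, -1.0]]
contact_force: [-0.3, -1.3, -0.8]
grip_width: 0.202
```

```bash
python3 chk.py wrist w19.png
```

```text
stand [-112.2  -81.2] z 261.7 t~ 0.548 r 130.1 F [-0.3 -1.3 -0.8] 21.725 0.202
```

View pics/w19.png

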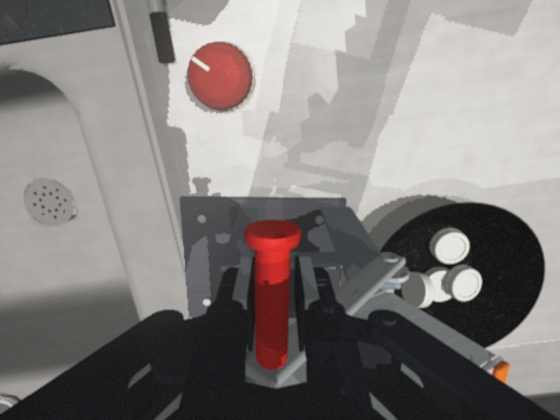

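Call:
{"name": "apply_moves", "arguments": {"rows": [[[0.6,-6.1,0,5.8,0,0,0],[0.6,-5.5,0,6,0,0,0],[0.6,-5.2,0,6.2,0,0,0],[0.6,-4.9,0,6.5,0,0,0],[0.6,-4.4,0,6.8,0,0,0]]]}}

```text
time: 22.4
ee_pos: [0.4959, -0.196, 0.2364]
tool_rot: [[0.143, 0.99, -0.0], [0.99, -0.143, -0.0], [-0.0, -0.0, -1.0]]
contact_force: [-1.6, -2.8, 1.6]
grip_width: 0.201
```

```bash
python3 chk.py
```

```text
stand [-112.3 -107.2] z 230.4 t~ 0.233 r 128.2 F [-1.6 -2.8  1.6] 22.4 0.201
```

Call:
{"name": "apply_moves", "arguments": {"rows": [[[0.6,-3,0,4.7,0,0,0],[0.6,-2.9,0,4.8,0,0,0],[0.6,-2.6,0,4.8,0,0,0],[0.6,-2.2,0,4.6,0,0,0],[0.6,-1.8,0,4,0,0,0]]]}}

```text
time: 23.02
ee_pos: [0.4942, -0.2078, 0.2135]
tool_rot: [[0.143, 0.99, -0.0], [0.99, -0.143, 0.0], [0.0, -0.0, -1.0]]
contact_force: [-0.3, -1.2, -0.4]
grip_width: 0.202
```

```bash
python3 chk.py
```

```text
stand [-112.3 -119.1] z 207.5 t~ 0.031 r 128.2 F [-0.3 -1.2 -0.4] 23.025 0.202
```

Call:
{"name": "apply_moves", "arguments": {"rows": [[[0.6,-1.2,0,2,0,0,0],[0.6,-1,0,1.5,0,0,0],[0.6,-1,0,0.5,0,0,0],[0.6,0,0,0,0,0,0]]]}}

```text
time: 23.52
ee_pos: [0.4938, -0.211, 0.21]
tool_rot: [[0.143, 0.99, 0.0], [0.99, -0.143, 0.0], [0.0, 0.0, -1.0]]
contact_force: [0.0, 0.6, 0.2]
grip_width: 0.199
```

```bash
python3 chk.py side s20.png; python3 chk.py wrist w20.png
```

```text
stand [-112.2 -122.3] z 204.0 t~ -0.003 r 130.0 F [0.  0.6 0.2] 23.525 0.199
stand [-112.3 -122.3] z 204.0 t~ -0.003 r 130.0 F [-0.7 -0.7 -0.2] 23.575 0.206
```

View pics/s20.png

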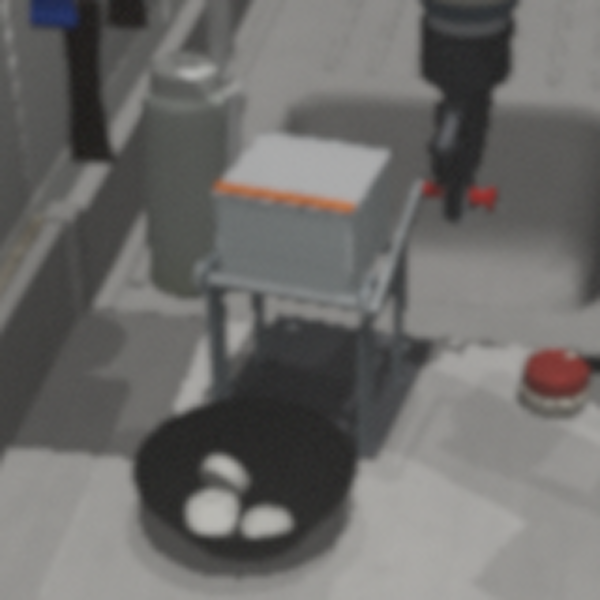

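View pics/w20.png

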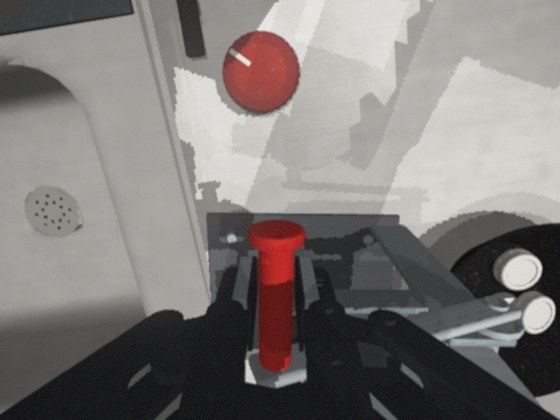

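Call:
{"name": "apply_moves", "arguments": {"rows": [[[0.4,0,0,0,0,0,0],[0.4,0,0,0,0,0,0],[0.4,0,0,-12,0,0,0],[0.4,0,0,-25,0,0,0],[0.4,0,0,-40,0,0,0]]]}}

```text
time: 24.25
ee_pos: [0.4932, -0.2108, 0.2876]
tool_rot: [[0.143, 0.99, -0.002], [0.99, -0.143, 0.001], [0.001, -0.002, -1.0]]
contact_force: [1.1, -0.5, 0.6]
grip_width: 0.297
```

Call:
{"name": "apply_moves", "arguments": {"rows": [[[0.4,0,0,-40,0,0,0],[0.4,0,0,-30,0,0,0],[0.4,0,-5,0,0,0,0],[0.4,0,0,0,0,0,0],[0.4,0,0,0,0,0,0]]]}}

```text
time: 24.88
ee_pos: [0.4882, -0.2101, 0.3558]
tool_rot: [[0.143, 0.99, -0.002], [0.99, -0.143, 0.001], [0.001, -0.002, -1.0]]
contact_force: [0.3, 0.4, 0.3]
grip_width: 0.299
```

```bash
python3 chk.py side s21.png; python3 - <<'E'
from h import *
st,im,d=snap('wrist','w21.png'); W=world('wrist',d,st)
S=np.stack([(W[...,:2]-PIV)@SX,(W[...,:2]-PIV)@SY,W[...,2]],-1)
ii=im.astype(int); red=(ii[...,0]>110)&(ii[...,1]<70)&(d>0)&(W[...,2]>.12)
print('pin',np.round(np.median(S[red],0),4))
for c in ['scene','side']:
    st,im,d=snap(c,c+'21f.png'); W=world(c,d); W0=np.load(c+'W.npy')
    S=np.stack([(W[...,:2]-PIV)@SX,(W[...,:2]-PIV)@SY,W[...,2]],-1)
    k=(abs(S[...,0])<.05)&(S[...,1]<-.01)&(S[...,1]>-.095)&(S[...,2]>.2); print(c,'boxtop z',np.round(np.percentile(S[k][:,2],[5,50,95]),4))
    for n in ['salt_shaker','pepper_jar','kitchen_timer','cap_a']:
        r=env.cut_out(c,n)
        for q in r[:4 if n=='cap_a' else 1]: P=W[q['region']&(d>0)]; print(n,round(q['p'],2),np.round(q['bbox']),np.round(np.median(P,0),3))
E
```

```text
stand [-118.  -122.2] z 349.8 t~ 0.65 r 225.7 F [0.3 0.4 0.3] 24.875 0.299
pin [-0.1159 -0.1232  0.2114]
scene boxtop z [0.2392 0.2416 0.2441]
salt_shaker 0.77 [192. 232.  16.  26.] [0.7   0.258 0.049]
pepper_jar 0.94 [165. 266.  22.  28.] [0.683 0.39  0.073]
kitchen_timer 0.77 [341. 179.  14.  19.] [ 0.397 -0.192  0.038]
cap_a 0.47 [258. 208.  13.   6.] [0.615 0.023 0.015]
cap_a 0.44 [168. 265.  20.  30.] [0.684 0.391 0.07 ]
side boxtop z [0.2417 0.2438 0.2459]
salt_shaker 0.85 [200. 261.  19.  30.] [0.703 0.262 0.05 ]
pepper_jar 0.58 [184. 296.  23.  31.] [0.686 0.394 0.083]
kitchen_timer 0.69 [329. 184.  20.  17.] [ 0.396 -0.187  0.037]
cap_a 0.6 [241. 210.  10.  12.] [ 0.66  -0.017  0.034]
```

View pics/w21.png

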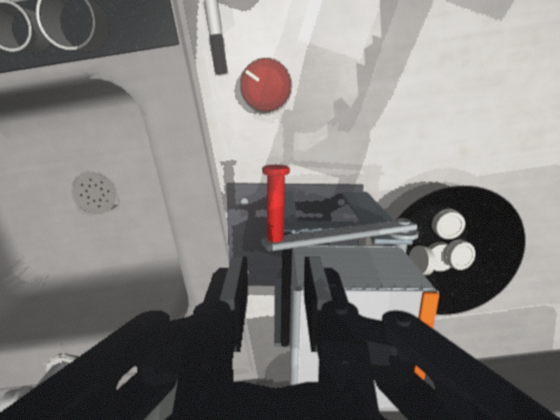

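View pics/s21.png

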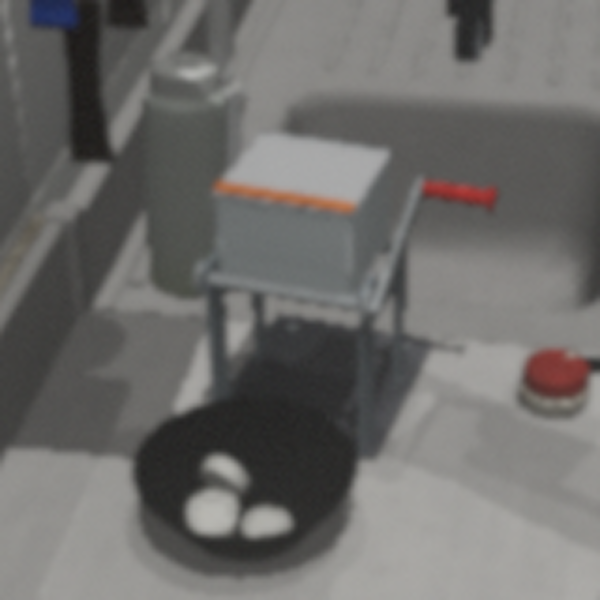

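Everything checks out: the pin and lid are back where they started, four caps are visible in the bowl, the other items haven't moved, and the gripper is clear. Handing in.

```bash
python3 -c "
from plant import env
print(env.close_job(), env.read_state()['time'])"
```

```text
the job is handed in; nothing more can be done
the job is handed in; nothing more can be done
```

The job is handed in. The bowl is under the spill spot with the caps in it, and the box is back upright with its lid shut. The whole run took about 25 s of the 72 s allowed.

- **Bowl:** I dragged it from inside with the open fingers. It ended about 22 mm short along the pivot direction, so I moved it again with the closed fingertips. It now sits about 1 mm along the pivot and 3–4 mm farther out from the spill spot.
- **Tipping:** I put the fingers on either side of the red pin with about 3 mm of slack. I followed its arc at 0.8 rad/s or slower to the stop, where the measured box face matched about 139°. After about a second's wait I brought it back the same way.
- **Force:** The highest reading between moves was about 22 N at the wrist, early in the tip, from friction on the pin. It was 3 N or less at most other readings.

**Last checks:**
- The pin is within 1 mm of where it started.
- The top of the box is at its original height of about 242 mm, with the lid flat.
- The salt shaker, spice jar and timer are within about 1 mm of their first readings.
- The gripper is raised clear and touching nothing.

**Cap count:** The wrist picture showed all four caps in the bowl, some resting on each other. The scene and side pictures show only three, because the fourth is hidden behind another. The cap detector found only one real cap in each view and once mistook the spice jar for a cap, so the count rests on the wrist picture. I did not measure the box's turning speed directly.

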